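# Two ski kits from the hall shelf

### The arm

A 6-joint arm with a two-finger parallel gripper is mounted at the origin on the work surface. World frame = base frame: x ahead of the robot, y to its left, z up, the work surface at z = 0. Lengths are in mm, angles in rad, forces in N, time in s.
With the tool pointing down it reaches from about 300 to 775 mm from the base axis. Payload 14.6 kg.
Tool frame: the origin (TCP) lies on the centre line of the jaws, within the pads' length; the fingertips stand 11 mm ahead of it and the grasp point (between the pads) lies 8 mm behind it; x points along the fingers, y is the direction in which the jaws open and shut, and the axes are right-handed (so a half turn about x gives the same grasp; the last joint's range is limited). The gripper opens to 94 mm and grips with 3 to 60 N. Pads are 16 mm wide; open, the fingers measure 119 mm over their backs; the gripper's body (75 mm by 177 mm) begins 78 mm behind the grasp point.
Start: joints at [1.221, 0.3, 1.521, -0, 1.321, -0.067], TCP at [153.473, 528.143, 216.446] pointing down, gripper open.
Joint ranges: [-3.03, 3.03], [-0.79, 2.21], [0.23, 2.52], [-1.04, 4.18], [0, 3.07], [-2.55, 2.55]. Speed limits (rad/s): [2.22, 2.22, 2.57, 3.14, 3.14, 3.14].

### API

Orientations are given as [roll, pitch, yaw] about the fixed x, y, z axes, in that order (R = Rz(yaw) Ry(pitch) Rx(roll)).
In Python, from cell import manip gives the robot as it stands.
- The arm moves only by the shell command python3 -m handwheel 'ROWS' [OPENING] [FORCE]. ROWS is JSON, a list of rows, each a list of 2 entries, a list of its own where there are three numbers: the shift along the tool's x, y, z in mm, then the turn about the tool's x in rad. In form: [[[x, y, z], spin], ...]. A call has exactly 10 rows; each row shifts and turns the commanded pose from where the row before left it, along the tool's axes as they then stand; what a row does not reach is not made up. A row lasts 1/8 s, in which the tool goes at most 62.5 mm and 10.7 degrees, less where a joint would pass 70% of its speed; a pose out of reach is approached as far as the arm can. A call with a gripper value outside its range is refused whole. OPENING is the closure in counts, from 0 (fully open) to 255 (shut), set as the call begins (- or left out, the last holds). The fingers move at their own pace and stop on an object; FORCE is the grip in N (left out, the last holds). Time passes only in rows, so rows that do not move let the fingers close, or fill a call up. It gives the time, the measured TCP pose, the force and the opening at its end, in the units of the state.
- manip.read_state(): the state, without advancing time (a new reading comes with each control period).
- manip.camera(name): name is "scene" or "top" or "wrist"; returns a dict with "pixels" (384x512x3 uint8, red, green, blue), "z_map" (384x512 float32, mm along the optical axis (not along the pixel's ray), 0 where there is no reading), "mtx" (3x3 intrinsics, pixels), "xyz" and "orientation" of the camera in the world. Camera axes: x right, y up, looking along -z (the intrinsics and any distortion apply to the point x, -y, -z); pixel columns grow to the right and rows downward; lengths in mm; the calibration is good to about 2 mm. A picture is of the moment at which its call begins.
- manip.sign_off(): hands the job in, once; it reports no verdict.
Trained networks look in the newest picture that a camera, given by its name, has taken for a name from the list of things; names that differ only in an ending like _2 or _b are one class to them, and where a whole thing is asked for, a point or a joint stands for the part that bears it (a point fixed in the world has none). Each returns a list of dicts, best first, with "confidence" (0 to 1); they miss things now and then, are a little off and sometimes report something else, mostly with a low value. They report only what shows in the picture. A call takes as long as a camera call. They do not tell look-alikes from the thing itself.
- manip.cut_out(target, camera): "region" (384x512 bool, what is visible of it) and "centre" ([column, row] in pixels, amid what is visible of it).
The state is a dict: "clock": time; "joints": joint angles; "qd": joint speeds; "effort": joint torques, N m; "eef_pos": TCP position; "eef_rot": TCP orientation; "wrist_force": force on the tool from outside, world axes, zero at the start; "moment": the same for the moment, N m; "finger_gap": finger opening in mm.
Only numpy, scipy, OpenCV 4.12 (cv2) and the standard library are available. Lean on these libraries where they do the work, as an engineer would, in place of code of your own. Each camera call takes 0.05 s, during which the arm holds its last target. There are 200 camera calls.

### The job

Make up two ski kits from the things on the hall shelf. On the blue board for the night tour go the red flashlight, the black buckle with the white patch and the wax tin; on the green board for the day on the slopes go the clear push dispenser and the black buckle with the orange patch. Put each thing right way up in the middle of the white painted patch of its own shape on that board, flashlight and buckles along their patches (either end first), never lay the dispenser over, and leave the grey flashlight and the key dish where they are.

Things in the scene. Friction and masses are not known exactly. Their poses are not given: they have to be found in the camera images.
- red_flashlight_mid (a point): Red aluminium flashlight: lying on its side, 120 long (its y) overall; round barrel 24 mm thick between y = -40 and +35 mm, with a six-sided head (+y) and six-sided tail cap (-y), each 30 mm across flats, on which it rests without rolling. Point: mid-length, on the axis, 15 mm above what it rests on. About 120 g.
- white_buckle_mid (a point): Ski boot buckle of black plastic, 64 long (its y) x 28 wide (its x) x 18 mm high, flat-bottomed and lying on the shelf; on its lever is a white patch, 30 x 21 mm, facing up. The base plate is 10 mm thick over the full length, the 18 mm high lever part covers y = -28 to +12 mm, full width. Point: middle of the 64 x 28 outline, half-way up (9 mm above its underside). z up. About 60 g.
- orange_buckle_mid (a point): Ski boot buckle of black plastic, 64 long (its y) x 28 wide (its x) x 18 mm high, flat-bottomed and lying on the shelf; on its lever is an orange patch, 30 x 21 mm, facing up. The base plate is 10 mm thick over the full length, the 18 mm high lever part covers y = -28 to +12 mm, full width. Point: middle of the 64 x 28 outline, half-way up (9 mm above its underside). z up. About 60 g.
- wax_tin_mid (a point): Flat round aluminium wax tin with a yellow disc on its lid, 52 mm diameter, 22 mm high, lying lid up. Point: its centre, 11 mm above its underside. z up. About 80 g.
- dispenser_mid (a point): Push dispenser of hard clear plastic, standing upright: round body 44 mm diameter and 46 mm high with orange tablets inside and a grey collar, and on top a purple push button 30 mm diameter, 16 mm high; 62 mm high in all. The button does not move. Point: on the axis, 31 mm above its underside. z up. About 70 g.
- blue_board: Flat blue kit board, 150 (its x) x 200 (its y) x 8 mm thick, no rim, fixed to the shelf. Origin: centre of its underside; z up. Filled cream-white patches are painted on its top (z = 8 mm): a long rectangle 38 x 128 mm (long side along y) centred at x = -40, y = 0 for a flashlight; a short rectangle 36 x 72 mm (long side along y) at x = +40, y = +50 for a buckle; a disc 60 mm across at x = +40, y = -50 for the tin.
- green_board: Flat green kit board, 150 (its x) x 200 (its y) x 8 mm thick, no rim, fixed to the shelf. Origin: centre of its underside; z up. Filled cream-white patches on its top (z = 8 mm): a disc 52 mm across at x = 0, y = -50 for the dispenser; a short rectangle 36 x 72 mm (long side along y) at x = 0, y = +50 for a buckle.
- grey_flashlight_mid (a point): Bystander, to be left alone. Grey aluminium flashlight: lying on its side, 120 long (its y) overall; round barrel 24 mm thick between y = -40 and +35 mm, with a six-sided head (+y) and six-sided tail cap (-y), each 30 mm across flats, on which it rests without rolling. Point: mid-length, on the axis, 15 mm above what it rests on. About 120 g.
- key_dish_mid (a point): Bystander: blue ceramic key dish with a brass key in it, 90 mm across the rim, 22 mm high. Point: on its axis, 11 mm above its underside. To be left alone.
Not all that is in view belongs to the job. There is more than one size of the part that bears dispenser_mid; the job needs the smaller.

How it is judged (in metres and radians):
At the end, for the whole second after the job is handed in: Each kit thing flat on its board (height 5 mm), centre within 14 mm per board axis of its patch; flashlight and buckles along it within 0.3 rad; buckles, tin, dispenser right way up within 0.2 rad; all at rest (0.02 m/s); grey flashlight and dish within 30 mm of their starts (x of red_flashlight_mid in the frame of blue_board between -0.054 and -0.026 m and y of red_flashlight_mid in the frame of blue_board between -0.014 and 0.014 m and z of red_flashlight_mid in the frame of blue_board between 0.018 and 0.028 m and x of white_buckle_mid in the frame of blue_board between 0.026 and 0.054 m and y of white_buckle_mid in the frame of blue_board between 0.036 and 0.064 m and z of white_buckle_mid in the frame of blue_board between 0.012 and 0.022 m and x of wax_tin_mid in the frame of blue_board between 0.026 and 0.054 m and y of wax_tin_mid in the frame of blue_board between -0.064 and -0.036 m and z of wax_tin_mid in the frame of blue_board between 0.014 and 0.024 m and x of dispenser_mid in the frame of green_board between -0.014 and 0.014 m and y of dispenser_mid in the frame of green_board between -0.064 and -0.036 m and z of dispenser_mid in the frame of green_board between 0.034 and 0.044 m and x of orange_buckle_mid in the frame of green_board between -0.014 and 0.014 m and y of orange_buckle_mid in the frame of green_board between 0.036 and 0.064 m and z of orange_buckle_mid in the frame of green_board between 0.012 and 0.022 m and angle between the y axis of each of red_flashlight_mid, white_buckle_mid and the y axis of blue_board, either way round below 0.3 rad and angle between the y axis of orange_buckle_mid and the y axis of green_board, either way round below 0.3 rad and angle between each of white_buckle_mid, orange_buckle_mid, wax_tin_mid, dispenser_mid's own z axis and vertical below 0.2 rad and linear speed of each of red_flashlight, white_buckle, orange_buckle, wax_tin, dispenser below 0.02 m/s and distance of each of grey_flashlight_mid, key_dish_mid from where it was at the start of the episode below 0.03 m); the robot touches nothing.
It fails at once if the grey flashlight is moved from its place (distance of grey_flashlight_mid from where it was at the start of the episode above 0.03 m).
It fails at once if the key dish is moved from its place (distance of key_dish_mid from where it was at the start of the episode above 0.03 m).
It fails at once if the dispenser is laid or knocked over (angle between dispenser_mid's own z axis and vertical above 0.8 rad).
It also fails if it takes over 136 s, if anything falls off the work surface, if the arm or the gripper's body presses on something with over 40 N, if the wrist force passes 120 N, or if a joint passes its speed limit or range.

## Working session

There is one attempt and no reset: what is moved stays moved. The work goes in short steps, Python scripts to look and compute and a shell command to move; the robot and the scene stay as the last step left them, time stands still between calls to the robot, and variables do not carry over. Pictures are saved under pics/ and viewed, about 12 in all and at most 16, crops included, and the job is handed in when it is done.

```bash
mkdir -p pics; ls; cat > h.py <<'E'
import numpy as np, cv2
from scipy.spatial.transform import Rotation as R
from cell import manip
def cam(n):
    c=manip.camera(n); c['n']=n; return c
def save(c,f): cv2.imwrite('pics/'+f,c['pixels'][:,:,::-1])
def rot(c):
    o=np.array(c['orientation'],float)
    return o if o.shape==(3,3) else R.from_euler('xyz',o).as_matrix()
def cloud(c):
    K=np.array(c['mtx']); z=c['z_map']; v,u=np.mgrid[:z.shape[0],:z.shape[1]]
    p=np.stack([(u-K[0,2])/K[0,0]*z,-(v-K[1,2])/K[1,1]*z,-z],-1)
    return p@rot(c).T+np.array(c['xyz'])
E
python3 - <<'E'
from h import *
for n in ('scene','top','wrist'):
    c=cam(n); save(c,n+'0.png'); print(n,c['xyz'],c['orientation'],c['mtx'],[k for k in c])
    P=cloud(c)
    for t in ['red_flashlight_mid','white_buckle_mid','orange_buckle_mid','wax_tin_mid','dispenser_mid','blue_board','green_board','grey_flashlight_mid','key_dish_mid']:
        for r in manip.cut_out(t,n)[:4]:
            m=r['region']&(c['z_map']>0); q=P[m]
            print(t,round(r['confidence'],2),np.round(r['centre']),m.sum(), np.round(np.median(q,0)),'zmax',np.round(np.percentile(q[:,2],97)) ) if m.any() else None
print(manip.read_state())
E
```

```text
pics
scene [1014.97506463 -777.49181572  741.69270395] [0.91327752 0.0060454  0.53438343] [[400.23517928   0.         260.34979837]
 [  0.         400.23517928 189.33075577]
 [  0.           0.           1.        ]] ['pixels', 'z_map', 'mtx', 'xyz', 'orientation', 'n']
red_flashlight_mid 0.75 [309. 210.] 403 [703.  -3.  23.] zmax 30.0
white_buckle_mid 0.92 [204. 286.] 366 [ 600. -346.   14.] zmax 19.0
orange_buckle_mid 0.69 [202. 289.] 364 [ 600. -344.   15.] zmax 19.0
orange_buckle_mid 0.59 [321. 182.] 160 [673. 149.  13.] zmax 20.0
wax_tin_mid 0.69 [289. 134.] 146 [449. 366.  19.] zmax 24.0
dispenser_mid 0.97 [338. 156.] 512 [692. 249.  51.] zmax 85.0
dispenser_mid 0.82 [326. 147.] 236 [609. 312.  36.] zmax 62.0
dispenser_mid 0.37 [308. 214.] 403 [703.  -6.  23.] zmax 30.0
blue_board 0.89 [206. 219.] 2722 [ 474. -150.    7.] zmax 10.0
green_board 0.97 [260. 172.] 1774 [467. 128.   7.] zmax 10.0
grey_flashlight_mid 0.57 [142. 279.] 650 [ 467. -402.   24.] zmax 30.0
key_dish_mid 0.73 [266. 243.] 801 [ 662. -151.    7.] zmax 22.0
top [ 342.24233869    6.14023134 1202.37087131] [ 0.20
[... 1381 characters left out ...]

wax_tin_mid 0.61 [213. 382.] 42 [422. 389.   4.] zmax 7.0
{'clock': 1.5, 'joints': array([ 1.22140035e+00,  2.99898660e-01,  1.52101674e+00,  2.57667425e-05,
        1.32072557e+00, -6.66003395e-02]), 'qd': array([-0.0010999 ,  0.00049446,  0.00097538, -0.00162323, -0.0011077 ,
       -0.00101245]), 'effort': array([ 1.97899899e-03, -5.31638432e+01, -3.52945769e+01,  7.09254155e-02,
        2.10328214e-02, -4.21519826e-05]), 'eef_pos': array([153.46168668, 528.13302555, 216.43922872]), 'eef_rot': array([-2.11430124,  1.57074194, -2.39710326]), 'wrist_force': array([-0.40426279,  0.22942078, -0.34761955]), 'moment': array([0.02856349, 0.00367594, 0.0470733 ]), 'finger_gap': 93.8156929062804}
```

```bash
python3 - <<'E'
import cv2,numpy as np
a=cv2.imread('pics/top0.png');b=cv2.imread('pics/wrist0.png')
cv2.imwrite('pics/top_big.png',cv2.resize(a[90:330],(800,375),interpolation=cv2.INTER_CUBIC))
E
```

```text
(no output)
```

View pics/top_big.png

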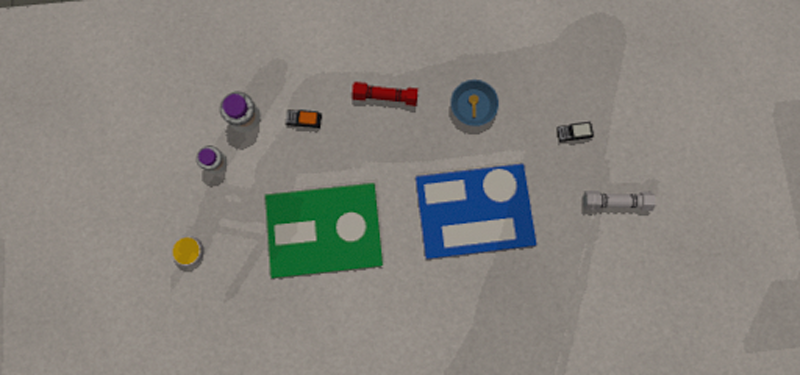

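View pics/scene0.png

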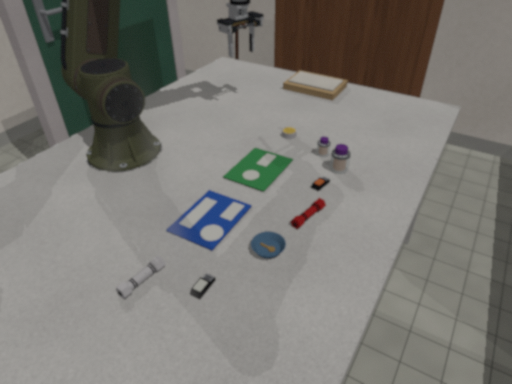

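Top view (rows map to world −x, columns to −y): large dispenser (237,106), small (208,157), tin (187,251), orange buckle (305,119), red light (385,94), dish (473,104), white buckle (575,131), grey light (618,202), green board (323,230), blue board (475,210). The scene view agrees on layout, but its points sit ~15 mm off; the wrist camera will arbitrate.

```bash
cat >> h.py <<'E'
def tool():
    s=manip.read_state(); return np.array(s['eef_pos']),R.from_euler('xyz',s['eef_rot']).as_matrix(),s
def go(target,yaw=None):
    """yaw: wanted world heading of tool y (mod pi). Prints spin about tool x and shift in present and spun tool axes"""
    p,T,s=tool(); d=np.array(target,float)-p
    print('clk',round(s['clock'],2),'pos',np.round(p,1),'gap',round(s['finger_gap'],1),'j1,j6',np.round([s['joints'][0],s['joints'][5]],2))
    print('shift now',np.round(d@T,1))
    if yaw is not None:
        # tool x down: positive spin turns heading clockwise
        h=np.arctan2(T[1,1],T[0,1]); a=-(yaw-h); a=(a+np.pi/2)%np.pi-np.pi/2
        T2=T@R.from_euler('x',a).as_matrix(); print('spin',round(a,3),'then shift',np.round(d@T2,1),'j6 est',round(s['joints'][5]+a,2))
def axis(q):
    """centre and heading of minAreaRect long side of xy points; side lengths"""
    (c,wh,a)=cv2.minAreaRect(q[:,:2].astype(np.float32)); b=cv2.boxPoints((c,wh,a)); e=b[1]-b[0]; f=b[2]-b[1]
    l=e if np.hypot(*e)>np.hypot(*f) else f
    return np.round(c,1),round(float(np.arctan2(l[1],l[0])%np.pi),3),np.round(sorted(wh),0)
E
python3 - <<'E'
from h import *
p,T,s=tool(); print(np.round(T,3)); go([500,160,330]) 
c=cam('top');P=cloud(c)
for t in ['red_flashlight_mid','white_buckle_mid','orange_buckle_mid','wax_tin_mid','blue_board','green_board']:
    r=manip.cut_out(t,'top')
    if r: print(t,axis(P[r[0]['region']]))
E
```

```text
[[-0.     0.279  0.96 ]
 [-0.     0.96  -0.279]
 [-1.    -0.    -0.   ]]
clk 1.5 pos [153.5 528.1 216.4] gap 93.8 j1,j6 [ 1.22 -0.07]
shift now [-113.6 -256.8  435.5]
red_flashlight_mid (array([538.1,  34.6]), 2.981, array([119., 378.]))
white_buckle_mid (array([ 487.5, -169.9]), 2.148, array([ 51., 454.]))
orange_buckle_mid (array([524.9,  78.2]), 0.527, array([ 59., 388.]))
wax_tin_mid (array([446.7, 381.3]), 1.242, array([48., 51.]))
blue_board (array([ 445.3, -113.5]), 1.599, array([199., 245.]))
green_board (array([440.2, 126. ]), 1.561, array([193., 242.]))
```

```bash
python3 -m handwheel '[[[-11,-25,43],0],[[-11,-25,43],0],[[-11,-26,44],0],[[-11,-26,44],0],[[-12,-26,44],0],[[-12,-26,44],0],[[-12,-26,44],0],[[-12,-26,44],0],[[-11,-26,43],0],[[0,0,0],0]]' 0 20
cat >> h.py <<'E'
def look(names,cm='wrist',f=None,zmin=4):
    c=cam(cm); P=cloud(c)
    if f: save(c,f)
    for t in names:
        for r in manip.cut_out(t,cm)[:2]:
            m=r['region']&(c['z_map']>0); q=P[m]; 
            if len(q)<20: continue
            zt=np.percentile(q[:,2],95); q=q[q[:,2]>zt-8]
            k=np.linalg.norm(q[:,:2]-np.median(q[:,:2],0),axis=1)<160; q=q[k]
            print(t,round(r['confidence'],2),np.round(r['centre']),'z',np.round(zt,1),*axis(q),'med',np.round(np.median(q,0),1))
    return c,P
def patches(c,P,brd):
    """white patches on the board"""
    r=manip.cut_out(brd,c['n'])
    if not r: print('no',brd); return
    m=cv2.morphologyEx(r[0]['region'].astype(np.uint8),cv2.MORPH_CLOSE,np.ones((25,25)))
    m=cv2.erode(m,np.ones((3,3)))
    hsv=cv2.cvtColor(c['pixels'],cv2.COLOR_RGB2HSV); w=((hsv[:,:,1]<90)&(hsv[:,:,2]>110)&(m>0)&(c['z_map']>0)).astype(np.uint8)
    n,l,st,_=cv2.connectedComponentsWithStats(w)
    for i in range(1,n):
        if st[i,4]>150: q=P[l==i]; print(brd,st[i,4],'z',np.round(np.median(q[:,2]),1),*axis(q))
E
python3 - <<'E'
from h import *
c,P=look(['red_flashlight_mid','orange_buckle_mid','wax_tin_mid','dispenser_mid'],f='w1.png')
patches(c,P,'green_board');patches(c,P,'blue_board')
go([500,160,330])
E
```

```text
clock: 3.1
eef_pos: [467.7, 193.7, 319.8]
eef_rot: [0.24, 1.57, -0.047]
wrist_force: [0.4, 1.3, -0.2]
finger_gap: 93.8
orange_buckle_mid 0.88 [271. 284.] z 20.6 [667.9 162.6] 1.404 [28. 59.] med [666.1 158.2  18.9]
dispenser_mid 0.86 [337. 282.] z 86.5 [673.6 269. ] 1.327 [21. 33.] med [673.8 268.9  85.6]
dispenser_mid 0.83 [368. 218.] z 63.9 [601.8 329.6] 0.517 [24. 29.] med [600.2 328.   63. ]
blue_board 2012 z 8.8 [ 428.4 -134.7] 1.592 [ 38. 129.]
blue_board 1032 z 8.9 [507.2 -83.6] 1.592 [36. 74.]
blue_board 1040 z 8.8 [ 507.1 -182.8] 1.303 [54. 61.]
clk 3.45 pos [465.6 196.4 319.4] gap 93.9 j1,j6 [ 0.33 -0.96]
shift now [-10.6 -25.4  43.2]
```

View pics/w1.png

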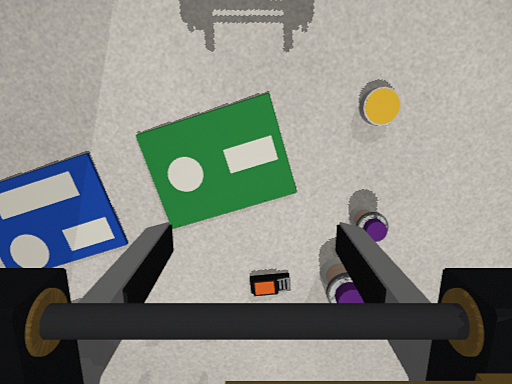

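Wrist view: green board centre (217,160) with disc (185,174) and rectangle (250,154), tin (381,105), small dispenser (375,228), large one (345,290), orange buckle (270,284). Wrist and top agree within ~4 mm; scene camera is the odd one out.

```bash
cat >> h.py <<'E'
def hues(c,P,box=None):
    """white blobs on boards by height 6..12 and low saturation"""
    hsv=cv2.cvtColor(c['pixels'],cv2.COLOR_RGB2HSV); ok=c['z_map']>0
    for nm,lo,hi in [('green',50,85),('blue',100,125)]:
        g=((hsv[:,:,0]>lo)&(hsv[:,:,0]<hi)&(hsv[:,:,1]>150)&(abs(P[:,:,2]-8)<6)&ok).astype(np.uint8)
        n,l,st,_=cv2.connectedComponentsWithStats(g)
        if n<2: continue
        i=1+np.argmax(st[1:,4]); g=(l==i).astype(np.uint8); print(nm,'board',*axis(P[g>0]))
        cs,_=cv2.findContours(g,cv2.RETR_EXTERNAL,cv2.CHAIN_APPROX_NONE); f=cv2.drawContours(np.zeros_like(g),cs,-1,1,-1)
        n,l,st,_=cv2.connectedComponentsWithStats(f&(1-g))
        for i in range(1,n):
            if st[i,4]>150: print('   patch',*axis(P[(l==i)&ok]))
E
python3 - <<'E'
from h import *
c,P=look(['red_flashlight_mid','orange_buckle_mid','wax_tin_mid','dispenser_mid'])
hues(c,P)
c,P=look(['red_flashlight_mid','orange_buckle_mid','white_buckle_mid','wax_tin_mid','dispenser_mid'],'top')
hues(c,P)
go([445,382,120],1.57)
E
```

```text
orange_buckle_mid 0.57 [266. 284.] z 20.5 [667.8 162.6] 1.39 [27. 59.] med [665.9 158.1  18.8]
wax_tin_mid 0.74 [380. 110.] z 25.0 [446.2 380.8] 1.292 [50. 51.] med [445.3 380.1  23.5]
dispenser_mid 0.65 [368. 220.] z 63.8 [600.9 331.5] 0.435 [20. 29.] med [598.9 330.4  62.8]
dispenser_mid 0.65 [337. 282.] z 86.4 [672.5 271.2] 1.377 [18. 37.] med [671.8 271.7  85.5]
green board [460.4 141.4] 1.58 [149. 198.]
   patch [460.1 191. ] 1.582 [38. 74.]
   patch [461.1  90.8] 0.021 [53. 53.]
blue board [ 468.1 -132.8] 1.592 [149. 198.]
   patch [507.3 -83.4] 1.59 [37. 75.]
red_flashlight_mid 0.97 [246. 150.] z 32.6 [698.6   8.5] 1.399 [ 25. 119.] med [698.9   9.6  28.6]
orange_buckle_mid 0.61 [197. 166.] z 21.9 [668.7 161.1] 1.38 [27. 62.] med [667.2 157.5  17.8]
white_buckle_mid 0.82 [366. 174.] z 21.9 [ 593.9 -330.7] 1.579 [28. 60.] med [ 592.9 -338.    17.8]
dispenser_mid 0.65 [157. 164.] z 87.7 [684.5 271.8] 1.304 [39. 40.] med [684.3 271.1  85. ]
green board [460.2 122.3] 1.581 [147. 160.]
   patch [460.9  91. ] 2.255 [52. 53.]
blue board [ 467.8 -134. ] 1.593 [148. 198.]
   patch [506.5 -83.9] 1.587 [40. 75.]
   patch [ 427.  -135.9] 1.593 [ 43. 132.]
clk 4.0 pos [466.1 195.7 319.4] gap 94.2 j1,j6 [ 0.33 -0.96]
shift now [199.4 173.  -72.3]
spin -0.282 then shift [199.4 186.3 -21.3] j6 est -1.24
```

```bash
python3 -m handwheel '[[[40,28.7,-12],0],[[40,28.7,-12],0],[[40,28.7,-12],0],[[40,28.7,-12],0],[[40,28.7,-12],0],[[40,28.7,-12],0],[[22,0,0],0],[[22,0,0],0],[[22,0,0],0],[[0,0,0],0]]' 0 20
python3 -m handwheel '[[[0,0,0],0],[[0,0,0],0],[[0,0,0],0],[[0,0,0],0],[[0,0,0],0],[[0,0,0],0],[[-20,0,0],0],[[-30,0,0],0],[[-30,0,0],0],[[0,0,0],0]]' 255 20
python3 -c "
from h import *
go([507,-183,103],1.592)"
```

```text
clock: 5.25
eef_pos: [445.0, 381.1, 12.7]
eef_rot: [-2.187, 1.57, -2.47]
wrist_force: [-0.3, 1.0, 0.3]
finger_gap: 94.1
clock: 6.5
eef_pos: [446.0, 381.9, 96.7]
eef_rot: [0.931, 1.566, 0.648]
wrist_force: [0.1, 0.2, -1.1]
finger_gap: 51.7
clk 6.5 pos [446.  381.9  96.7] gap 51.7 j1,j6 [ 0.65 -0.64]
shift now [  -7.8 -525.4  216.2]
spin -0.304 then shift [  -7.8 -566.1   49. ] j6 est -0.95
```

```bash
python3 -m handwheel '[[[0,-50,20.6],0],[[0,-50,20.6],0],[[0,-50,20.6],0],[[0,-50,20.6],0],[[0,-50,20.6],0],[[0,-50,20.6],0],[[0,-50,20.6],0],[[0,-50,20.6],0],[[0,-50,20.6],0],[[0,-50,20.6],0]]'
python3 -m handwheel '[[[0,-25.4,10.2],0],[[0,0,0],0],[[20,0,0],0],[[20,0,0],0],[[15,0,0],0],[[0,0,0],0],[[0,0,0],0],[[0,0,0],0],[[0,0,0],0],[[0,0,0],0]]'
python3 -c "
from h import *
go([507,-183,22.5])"
```

```text
clock: 7.75
eef_pos: [502.9, -158.2, 93.0]
eef_rot: [2.97, 1.57, 2.687]
wrist_force: [0.9, 0.5, -0.8]
finger_gap: 51.5
clock: 9.0
eef_pos: [506.1, -183.8, 38.7]
eef_rot: [-0.115, 1.57, -0.398]
wrist_force: [-0.2, 0.2, -1.0]
finger_gap: 51.6
clk 9.0 pos [ 506.1 -183.8   38.7] gap 51.6 j1,j6 [-0.42 -1.7 ]
shift now [16.2  1.   0.6]
```

```bash
python3 -m handwheel '[[[6,1,0.6],0],[[6,0,0],0],[[4,0,0],0],[[0,0,0],0],[[0,0,0],0],[[0,0,0],0],[[0,0,0],0],[[0,0,0],0],[[0,0,0],0],[[0,0,0],0]]'
python3 -m handwheel '[[[0,0,0],0],[[0,0,0],0],[[0,0,0],0],[[-20,0,0],0],[[-40,0,0],0],[[-40,0,0],0],[[-40,0,0],0],[[0,0,0],0.18],[[0,0,0],0.18],[[0,0,0],0.18]]' 65
python3 -m handwheel '[[[0,0,0],0.18],[[0,0,0],0.18],[[0,0,0],0.18],[[0,0,0],0.18],[[0,0,0],0],[[0,0,0],0],[[0,0,0],0],[[0,0,0],0],[[0,0,0],0],[[0,0,0],0]]' 65
python3 -c "
from h import *
c,P=look(['wax_tin_mid','white_buckle_mid','grey_flashlight_mid','key_dish_mid'],f='w2.png'); hues(c,P)
go([594,-331,120],0.01)"
```

```text
clock: 10.25
eef_pos: [506.9, -182.9, 22.4]
eef_rot: [-1.225, 1.571, -1.508]
wrist_force: [0.1, 0.7, -0.9]
finger_gap: 51.6
clock: 11.5
eef_pos: [506.9, -182.9, 162.5]
eef_rot: [0.337, 1.571, -0.492]
wrist_force: [0.3, -0.4, 0.3]
finger_gap: 70.2
clock: 12.75
eef_pos: [506.9, -182.9, 162.4]
eef_rot: [-1.485, 1.571, -3.028]
wrist_force: [-0.1, -0.5, 0.6]
finger_gap: 70.0
wax_tin_mid 0.56 [258. 185.] z 32.3 [ 507.6 -182.3] 2.755 [51. 51.] med [ 507.5 -181.4   31.2]
white_buckle_mid 0.56 [325. 299.] z 19.9 [ 593.5 -332.5] 1.58 [27. 58.] med [ 590.7 -355.6   18.6]
grey_flashlight_mid 0.6 [206. 358.] z 30.7 [ 461.8 -377.2] 1.509 [25. 59.] med [ 460.7 -376.5   26.7]
key_dish_mid 0.73 [422. 159.] z 23.0 [ 663.6 -155.2] 2.953 [87. 89.] med [ 678.8 -154.7   21. ]
blue board [ 468.2 -134.3] 1.593 [149. 199.]
   patch [507.2 -83.4] 1.589 [37. 73.]
   patch [ 428.  -135.5] 1.591 [ 40. 129.]
   patch [ 509.4 -183.5] 2.528 [60. 60.]
clk 13.0 pos [ 506.9 -182.9  162.5] gap 70.1 j1,j6 [-0.41 -0.44]
shift now [ 42.5  82.9 150.5]
spin 0.018 then shift [ 42.5  85.6 148.9] j6 est -0.42
```

View pics/w2.png

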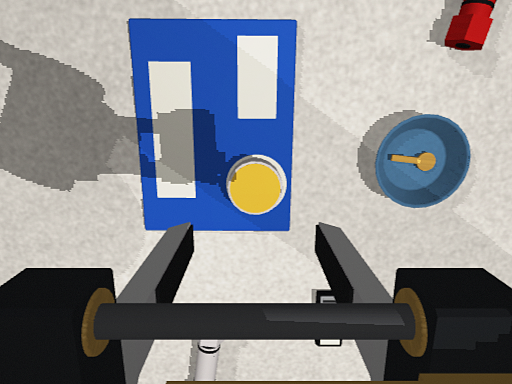

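Tin sits on its disc (258,185); white buckle at (328,317) partly behind the finger, lever toward −y, matching measured (593.7,−331.5).

```bash
python3 -m handwheel '[[[0,0,0],0.018],[[16,21.5,37.2],0],[[16,21.5,37.2],0],[[16,21.5,37.2],0],[[16,21.5,37.2],0],[[0,0,0],0],[[28,0,0],0],[[28,0,0],0],[[28,0,0],0],[[0,0,0],0]]' 65
python3 -m handwheel '[[[0,0,0],0],[[0,0,0],0],[[0,0,0],0],[[0,0,0],0],[[0,0,0],0],[[0,0,0],0],[[-20,0,0],0],[[-30,0,0],0],[[-30,0,0],0],[[0,0,0],0]]' 255 20
python3 -c "
from h import *
go([507.3,-83.5,40],0.021)"
```

```text
clock: 14.25
eef_pos: [594.0, -329.9, 13.8]
eef_rot: [-2.208, 1.569, 2.514]
wrist_force: [0.4, 0.1, -0.5]
finger_gap: 70.1
clock: 15.5
eef_pos: [595.5, -331.5, 98.2]
eef_rot: [0.998, 1.565, -0.563]
wrist_force: [0.9, -0.1, -0.8]
finger_gap: 28.0
clk 15.5 pos [ 595.5 -331.5   98.2] gap 28.0 j1,j6 [-0.56 -0.57]
shift now [  57.1  -86.  -249.1]
spin -0.011 then shift [  57.1  -83.3 -250. ] j6 est -0.58
```

```bash
python3 -m handwheel '[[[0,-14,-41.6],-0.011],[[0,-14,-41.6],0],[[0,-14,-41.6],0],[[0,-14,-41.6],0],[[0,-14,-41.6],0],[[0,-14,-41.6],0],[[0,0,0],0],[[20,0,0],0],[[20,0,0],0],[[15,0,0],0]]'
python3 -m handwheel '[[[0,0,0],0],[[0,0,0],0],[[0,0,0],0],[[0,0,0],0],[[0,0,0],0],[[0,0,0],0],[[0,0,0],0],[[0,0,0],0],[[0,0,0],0],[[0,0,0],0]]'
python3 -c "
from h import *
go([507.3,-83.5,23],0.021)"
```

```text
clock: 16.75
eef_pos: [505.5, -83.4, 38.3]
eef_rot: [-1.723, 1.57, 3.009]
wrist_force: [0.1, -0.0, -0.3]
finger_gap: 28.2
clock: 18.0
eef_pos: [505.6, -82.9, 39.4]
eef_rot: [-1.543, 1.571, -3.093]
wrist_force: [-0.4, -0.4, -0.0]
finger_gap: 28.1
clk 18.0 pos [505.6 -82.9  39.4] gap 28.1 j1,j6 [-0.23 -0.26]
shift now [16.4  1.7  0.6]
spin 0.0 then shift [16.4  1.7  0.6] j6 est -0.25
```

```bash
python3 -m handwheel '[[[6,1.7,0.6],0],[[6,0,0],0],[[4,0,0],0],[[0,0,0],0],[[0,0,0],0],[[0,0,0],0],[[0,0,0],0],[[0,0,0],0],[[0,0,0],0],[[0,0,0],0]]'
python3 -m handwheel '[[[0,0,0],0],[[0,0,0],0],[[0,0,0],0],[[-20,0,0],0],[[-40,0,0],0],[[-40,0,0],0],[[-40,0,0],0],[[0,0,0],0.17],[[0,0,0],0],[[0,0,0],0]]' 120
python3 -c "
from h import *
c,P=look(['red_flashlight_mid','white_buckle_mid']); hues(c,P)
go([698.6,8.5,80],1.399-1.571)"
```

```text
clock: 19.25
eef_pos: [507.3, -83.5, 23.5]
eef_rot: [0.966, 1.571, -0.583]
wrist_force: [0.6, 0.9, -1.5]
finger_gap: 27.9
clock: 20.5
eef_pos: [507.1, -83.4, 162.9]
eef_rot: [-1.638, 1.57, 2.929]
wrist_force: [-0.4, 0.1, 0.1]
finger_gap: 49.6
red_flashlight_mid 0.87 [454.  64.] z 31.3 [695.3  -1.6] 1.359 [ 26. 101.] med [6.951e+02 1.000e-01 2.740e+01]
white_buckle_mid 0.88 [250. 187.] z 28.2 [507.2 -87. ] 1.607 [28. 61.] med [507.5 -89.   26.8]
white_buckle_mid 0.53 [219. 206.] z 10.0 [ 467.1 -129.4] 1.594 [153. 190.] med [467.1 -98.8   8.8]
green board [461.3  69.6] 3.135 [ 59. 149.]
blue board [ 468.2 -130.1] 1.592 [149. 191.]
   patch [507.  -83.8] 1.593 [37. 73.]
clk 20.65 pos [507.2 -83.4 163. ] gap 50.0 j1,j6 [-0.23 -0.09]
shift now [  82.9  175.9 -119. ]
spin 0.025 then shift [  82.9  172.9 -123.3] j6 est -0.06
```

```bash
python3 -m handwheel '[[[0,0,0],0.025],[[7,34.6,-24.7],0],[[7,34.6,-24.7],0],[[7,34.6,-24.7],0],[[7,34.6,-24.7],0],[[7,34.6,-24.7],0],[[0,0,0],0],[[0,0,0],0],[[0,0,0],0],[[0,0,0],0]]' 65
python3 -c "
from h import *
c,P=look(['red_flashlight_mid'],f='w3.png')
r=manip.cut_out('red_flashlight_mid','wrist')
hsv=cv2.cvtColor(c['pixels'],cv2.COLOR_RGB2HSV); m=(P[:,:,2]>12)&(P[:,:,2]<36)&((hsv[:,:,0]<8)|(hsv[:,:,0]>172))&(hsv[:,:,1]>150)&(c['z_map']>0)
print(axis(P[m]))
go([698.6,8.5,14],1.399-1.571)"
```

```text
clock: 21.9
eef_pos: [698.9, 7.7, 129.3]
eef_rot: [1.656, 1.57, -0.089]
wrist_force: [0.2, 0.1, 0.3]
finger_gap: 70.3
red_flashlight_mid 0.75 [256. 191.] z 31.3 [698.8   7.5] 1.365 [ 27. 121.] med [699.4  13.6  27.6]
(array([699.2,   7.1]), 1.365, array([ 34., 120.]))
clk 22.05 pos [699.    8.  128.8] gap 70.1 j1,j6 [-0.04  0.13]
shift now [114.8  -0.5  -0.4]
spin -0.002 then shift [114.8  -0.5  -0.4] j6 est 0.13
```

View pics/w3.png

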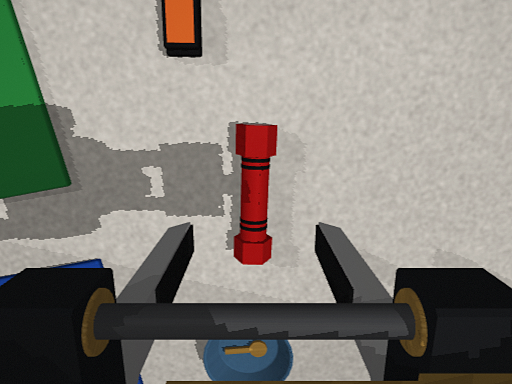

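Red flashlight is centred (255,192) and upright between the jaws; descend and grip.

```bash
python3 -m handwheel '[[[0,-0.5,-0.4],0.015],[[25,0,0],0],[[30,0,0],0],[[30,0,0],0],[[20,0,0],0],[[10,0,0],0],[[0,0,0],0],[[0,0,0],0],[[0,0,0],0],[[0,0,0],0]]' 65
python3 -m handwheel '[[[0,0,0],0],[[0,0,0],0],[[0,0,0],0],[[0,0,0],0],[[0,0,0],0],[[0,0,0],0],[[-20,0,0],0],[[-30,0,0],0],[[-30,0,0],0],[[0,0,0],0]]' 255 25
python3 -c "
from h import *
go([428,-134.5,60],0.021)"
```

```text
clock: 23.3
eef_pos: [698.9, 8.7, 14.0]
eef_rot: [1.749, 1.57, -0.011]
wrist_force: [0.3, -0.1, 0.1]
finger_gap: 70.3
clock: 24.55
eef_pos: [699.9, 8.6, 97.2]
eef_rot: [1.72, 1.565, -0.039]
wrist_force: [-0.5, 0.1, -1.7]
finger_gap: 23.1
clk 24.55 pos [699.9   8.6  97.2] gap 23.1 j1,j6 [-0.04  0.15]
shift now [  35.7 -240.4  191.7]
spin -0.21 then shift [  35.7 -275.1  137.4] j6 est -0.06
```

```bash
python3 -m handwheel '[[[0,0,0],-0.105],[[0,0,0],-0.105],[[0,-39.3,19.6],0],[[0,-39.3,19.6],0],[[0,-39.3,19.6],0],[[0,-39.3,19.6],0],[[0,-39.3,19.6],0],[[0,-39.3,19.6],0],[[0,-39.3,19.6],0],[[0,0,0],0]]'
python3 -m handwheel '[[[20,0,0],0],[[20,0,0],0],[[10,0,0],0],[[5,0,0],0],[[0,0,0],0],[[0,0,0],0],[[0,0,0],0],[[0,0,0],0],[[0,0,0],0],[[0,0,0],0]]'
python3 -c "
from h import *
look(['red_flashlight_mid'])
go([428,-134.5,23],0.021)"
```

```text
clock: 25.8
eef_pos: [424.5, -134.9, 93.0]
eef_rot: [-1.86, 1.569, 2.871]
wrist_force: [-0.2, 0.6, -1.6]
finger_gap: 22.9
clock: 27.05
eef_pos: [426.5, -134.3, 38.5]
eef_rot: [0.764, 1.571, -0.786]
wrist_force: [-0.4, -0.6, -1.3]
finger_gap: 23.3
red_flashlight_mid 0.83 [255. 215.] z 56.5 [ 426.5 -135.8] 1.579 [ 27. 122.] med [ 426.4 -114.8   52.9]
clk 27.15 pos [ 426.5 -134.3   38.5] gap 23.4 j1,j6 [-0.39 -0.41]
shift now [15.5  1.5  0.3]
spin -0.0 then shift [15.5  1.5  0.3] j6 est -0.41
```

```bash
python3 -m handwheel '[[[6,1.5,0.3],0],[[6,0,0],0],[[3.5,0,0],0],[[0,0,0],0],[[0,0,0],0],[[0,0,0],0],[[0,0,0],0],[[0,0,0],0],[[0,0,0],0],[[0,0,0],0]]'
python3 -m handwheel '[[[0,0,0],0],[[0,0,0],0],[[0,0,0],0],[[-20,0,0],0],[[-40,0,0],0],[[-40,0,0],0],[[-20,0,0],0],[[0,0,0],0.1],[[0,0,0],0.1],[[0,0,0],0]]' 120
python3 -c "
from h import *
c,P=look(['red_flashlight_mid','white_buckle_mid','wax_tin_mid'],f='w4.png')
go([668,161.5,130],1.39-1.571)"
```

```text
clock: 28.4
eef_pos: [428.0, -134.5, 23.0]
eef_rot: [1.085, 1.571, -0.465]
wrist_force: [0.0, 0.7, -1.9]
finger_gap: 23.1
clock: 29.65
eef_pos: [428.0, -134.5, 143.0]
eef_rot: [1.273, 1.571, -0.477]
wrist_force: [-0.7, -0.4, -0.3]
finger_gap: 49.9
red_flashlight_mid 0.96 [254. 190.] z 39.3 [ 428.  -135.2] 1.581 [ 27. 120.] med [ 428.2 -129.    35.5]
white_buckle_mid 0.82 [331. 122.] z 28.4 [507.2 -86.2] 1.605 [28. 59.] med [506.7 -90.2  26.9]
wax_tin_mid 0.78 [350. 227.] z 32.3 [ 503.  -164.5] 1.92 [47. 88.] med [ 507.5 -180.    31.2]
clk 29.85 pos [ 428.  -134.5  142.9] gap 49.6 j1,j6 [-0.39 -0.21]
shift now [  12.9  184.  -333.7]
spin 0.004 then shift [  12.9  182.8 -334.4] j6 est -0.21
```

View pics/w4.png

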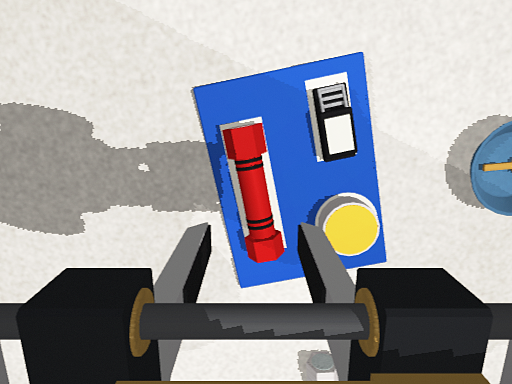

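Blue kit is all in place: flashlight (253,190), white buckle (333,120), tin (350,228) on their patches. On to the orange buckle.

```bash
python3 -m handwheel '[[[1.6,22.9,-41.7],0],[[1.6,22.9,-41.7],0],[[1.6,22.9,-41.7],0],[[1.6,22.9,-41.7],0],[[1.6,22.9,-41.7],0],[[1.6,22.9,-41.7],0],[[1.6,22.9,-41.7],0],[[1.6,22.9,-41.7],0],[[0,0,0],0],[[0,0,0],0]]' 65
python3 -c "
from h import *
c,P=look(['orange_buckle_mid'])
hues(c,P)
go([668,161.5,14],1.39-1.571)"
```

```text
clock: 31.1
eef_pos: [667.3, 160.7, 129.7]
eef_rot: [-1.055, 1.57, -2.804]
wrist_force: [-0.4, -0.8, 0.5]
finger_gap: 69.9
orange_buckle_mid 0.7 [255. 188.] z 20.3 [668.2 162.3] 1.394 [28. 61.] med [667.9 159.9  18.8]
green board [491.4 169.9] 1.277 [126. 160.]
blue board [533. -33.] 2.749 [0. 2.]
clk 31.2 pos [667.4 160.2 130.4] gap 70.3 j1,j6 [0.18 0.36]
shift now [116.4   0.4  -1.4]
spin 0.001 then shift [116.4   0.4  -1.4] j6 est 0.36
```

```bash
python3 -m handwheel '[[[0,0.4,-2],0],[[25,0,0],0],[[30,0,0],0],[[30,0,0],0],[[20,0,0],0],[[11,0,0],0],[[0,0,0],0],[[0,0,0],0],[[0,0,0],0],[[0,0,0],0]]' 65
python3 -m handwheel '[[[0,0,0],0],[[0,0,0],0],[[0,0,0],0],[[0,0,0],0],[[0,0,0],0],[[0,0,0],0],[[-20,0,0],0],[[-30,0,0],0],[[-30,0,0],0],[[0,0,0],0]]' 255 20
python3 -c "
from h import *
go([460.4,191,40],0.01)"
```

```text
clock: 32.45
eef_pos: [668.6, 163.1, 14.7]
eef_rot: [1.915, 1.57, 0.165]
wrist_force: [0.3, 0.2, -0.4]
finger_gap: 70.3
clock: 33.7
eef_pos: [669.7, 163.3, 98.0]
eef_rot: [1.941, 1.565, 0.192]
wrist_force: [0.1, 0.6, -0.9]
finger_gap: 27.8
clk 33.7 pos [669.7 163.3  98. ] gap 27.8 j1,j6 [0.19 0.36]
shift now [  56.9 -211.2   10.1]
spin -0.189 then shift [  56.9 -209.4  -29.7] j6 est 0.18
```

```bash
python3 -m handwheel '[[[0,0,0],-0.095],[[0,0,0],-0.095],[[0,-42,-6],0],[[0,-42,-6],0],[[0,-42,-6],0],[[0,-42,-6],0],[[0,-42,-6],0],[[0,0,0],0],[[20,0,0],0],[[20,0,0],0]]'
python3 -m handwheel '[[[15,0,0],0],[[0,0,0],0],[[0,0,0],0],[[0,0,0],0],[[0,0,0],0],[[0,0,0],0],[[0,0,0],0],[[0,0,0],0],[[0,0,0],0],[[0,0,0],0]]'
python3 -c "
from h import *
go([460.4,191,23.3],0.01)"
```

```text
clock: 34.95
eef_pos: [458.8, 190.7, 53.6]
eef_rot: [1.796, 1.57, 0.236]
wrist_force: [0.1, -0.5, -0.5]
finger_gap: 27.9
clock: 36.2
eef_pos: [458.1, 190.7, 39.1]
eef_rot: [-1.612, 1.571, 3.112]
wrist_force: [-0.2, -0.3, -0.4]
finger_gap: 27.9
clk 36.2 pos [458.1 190.7  39.1] gap 27.9 j1,j6 [0.32 0.31]
shift now [15.8  2.3 -0.3]
spin 0.001 then shift [15.8  2.3 -0.3] j6 est 0.31
```

```bash
python3 -m handwheel '[[[6,2.3,-0.3],0],[[6,0,0],0],[[4,0,0],0],[[0,0,0],0],[[0,0,0],0],[[0,0,0],0],[[0,0,0],0],[[0,0,0],0],[[0,0,0],0],[[0,0,0],0]]'
python3 -m handwheel '[[[0,0,0],0],[[0,0,0],0],[[0,0,0],0],[[-20,0,0],0],[[-40,0,0],0],[[-40,0,0],0],[[-40,0,0],0],[[-20,0,0],0],[[0,0,0],0],[[0,0,0],0]]' 100
python3 -c "
from h import *
c,P=look(['orange_buckle_mid','dispenser_mid'],f='w5.png');hues(c,P)
go([600,328,180],0.7)"
```

```text
clock: 37.45
eef_pos: [460.4, 191.0, 23.2]
eef_rot: [1.909, 1.571, 0.349]
wrist_force: [-0.6, 0.4, -1.7]
finger_gap: 27.9
clock: 38.7
eef_pos: [460.0, 190.9, 182.0]
eef_rot: [-1.256, 1.569, -2.815]
wrist_force: [0.4, -1.1, 0.2]
finger_gap: 57.3
orange_buckle_mid 0.91 [259. 179.] z 28.3 [460.6 191. ] 1.576 [27. 59.] med [460.3 188.6  26.8]
dispenser_mid 0.83 [483. 103.] z 68.9 [664.  266.8] 1.765 [21. 57.] med [664.2 267.3  64.1]
dispenser_mid 0.72 [418.  33.] z 63.7 [602.2 328.2] 2.055 [29. 29.] med [601.  327.8  62.8]
green board [460.4 142.3] 1.574 [149. 198.]
   patch [460.1 191.1] 1.581 [37. 73.]
   patch [461.   90.9] 1.31 [53. 53.]
blue board [466.4 -49.2] 0.02 [ 33. 149.]
clk 38.85 pos [460.1 190.9 182.1] gap 57.3 j1,j6 [0.32 0.31]
shift now [   1.8  141.4 -135.5]
spin -0.689 then shift [  1.8 195.3 -14.7] j6 est -0.38
```

View pics/w5.png

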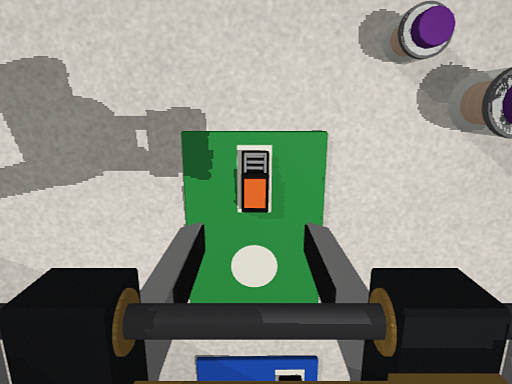

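Orange buckle sits on its patch (254,180); small dispenser's button at (434,27), measured (602,328), diameter 29 and top 63.7 as expected.

```bash
python3 -m handwheel '[[[0,35.3,-33.9],0],[[0,35.3,-33.9],0],[[0,35.3,-33.9],0],[[0,35.3,-33.9],0],[[0,0,0],-0.18],[[0,0,0],-0.18],[[0,0,0],-0.18],[[0,0,0],-0.18],[[0,0,0],-0.18],[[0,0,0],0]]' 0
python3 -c "
from h import *
c,P=look(['dispenser_mid'],f='w6.png')
go([602,328,22],0.94)"
```

```text
clock: 40.1
eef_pos: [600.0, 328.1, 182.2]
eef_rot: [-2.036, 1.57, -2.696]
wrist_force: [-0.1, 0.1, 1.2]
finger_gap: 94.1
dispenser_mid 0.69 [255. 185.] z 63.5 [602.8 328.3] 1.505 [29. 29.] med [602.3 328.7  62.7]
dispenser_mid 0.63 [260. 275.] z 86.0 [674.9 277. ] 0.943 [19. 40.] med [673.5 278.8  85.3]
clk 40.2 pos [600.  328.1 182.6] gap 93.8 j1,j6 [ 0.45 -0.46]
shift now [160.6   1.2   1.7]
spin -0.033 then shift [160.6   1.1   1.7] j6 est -0.49
```

View pics/w6.png

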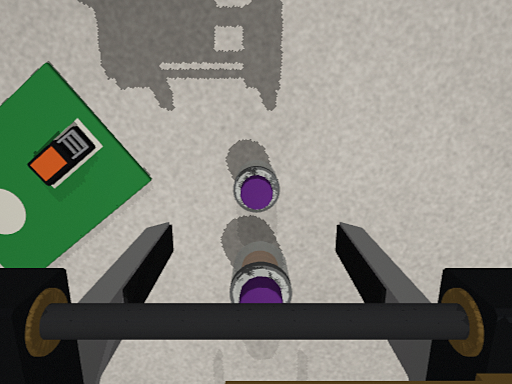

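```bash
python3 -m handwheel '[[[20,1.2,2],0],[[30,0,0],0],[[30,0,0],0],[[30,0,0],0],[[30,0,0],0],[[20,0,0],0],[[0,0,0],0],[[0,0,0],0],[[0,0,0],0],[[0,0,0],0]]' 0
python3 -m handwheel '[[[0,0,0],0],[[0,0,0],0],[[0,0,0],0],[[0,0,0],0],[[0,0,0],0],[[0,0,0],0],[[0,0,0],0],[[-15,0,0],0],[[-20,0,0],0],[[0,0,0],0]]' 255 20
python3 -c "
from h import *
go([461,91,80])"
```

```text
clock: 41.45
eef_pos: [602.7, 328.1, 24.0]
eef_rot: [1.105, 1.57, 0.445]
wrist_force: [0.8, -0.1, -0.2]
finger_gap: 94.1
clock: 42.7
eef_pos: [603.5, 328.4, 61.2]
eef_rot: [1.105, 1.566, 0.445]
wrist_force: [-0.4, 0.1, -0.8]
finger_gap: 43.9
clk 42.7 pos [603.5 328.4  61.2] gap 43.9 j1,j6 [ 0.45 -0.47]
shift now [ -19.8 -274.9   33. ]
```

```bash
python3 -m handwheel '[[[-20,0,0],0],[[0,-39.2,4.7],0],[[0,-39.3,4.7],0],[[0,-39.3,4.7],0],[[0,-39.3,4.7],0],[[0,-39.3,4.7],0],[[0,-39.3,4.7],0],[[0,-39.2,4.7],0],[[0,0,0],0],[[0,0,0],0]]'
python3 -m handwheel '[[[15,0,0],0],[[15,0,0],0],[[0,0,0],0],[[0,0,0],0],[[0,0,0],0],[[0,0,0],0],[[0,0,0],0],[[0,0,0],0],[[0,0,0],0],[[0,0,0],0]]'
python3 -c "
from h import *
go([461,91,31.3])"
```

```text
clock: 43.95
eef_pos: [460.6, 90.9, 78.9]
eef_rot: [0.854, 1.57, 0.194]
wrist_force: [0.0, 0.2, -1.3]
finger_gap: 44.1
clock: 45.2
eef_pos: [459.9, 90.5, 48.2]
eef_rot: [-0.696, 1.571, -1.356]
wrist_force: [-0.3, 0.1, -0.0]
finger_gap: 43.4
clk 45.2 pos [459.9  90.5  48.2] gap 43.4 j1,j6 [ 0.12 -0.79]
shift now [16.9  1.   0.6]
```

```bash
python3 -m handwheel '[[[6,1,0.6],0],[[6,0,0],0],[[3,0,0],0],[[2,0,0],0],[[0,0,0],0],[[0,0,0],0],[[0,0,0],0],[[0,0,0],0],[[0,0,0],0],[[0,0,0],0]]'
python3 -m handwheel '[[[0,0,0],0],[[0,0,0],0],[[0,0,0],0],[[0,0,0],0],[[-15,0,0],0],[[-30,0,0],0],[[-40,0,0],0],[[-40,0,0],0],[[-40,0,0],0],[[0,0,0],0]]' 80
python3 -m handwheel '[[[-20,0,0],0],[[-20,0,-30],0],[[-20,0,-30],0],[[0,0,0],0],[[0,0,0],0],[[0,0,0],0],[[0,0,0],0],[[0,0,0],0],[[0,0,0],0],[[0,0,0],0]]'
python3 -c "
from h import *
N=['red_flashlight_mid','orange_buckle_mid','white_buckle_mid','wax_tin_mid','dispenser_mid','grey_flashlight_mid','key_dish_mid']
c,P=look(N,f='w7.png');hues(c,P)
print('TOP');look(N,'top',f='t7.png')
cv2.imwrite('pics/f7.png',cv2.resize(np.vstack([cv2.imread('pics/w7.png'),cv2.imread('pics/t7.png')[90:300]]),(512,594)))"
```

```text
clock: 46.45
eef_pos: [461.0, 91.0, 31.1]
eef_rot: [-1.935, 1.571, -2.594]
wrist_force: [-0.2, 0.0, -0.5]
finger_gap: 43.6
clock: 47.7
eef_pos: [462.0, 91.1, 199.7]
eef_rot: [0.771, 1.565, 0.111]
wrist_force: [-0.0, -0.4, -0.4]
finger_gap: 64.4
clock: 48.95
eef_pos: [413.6, 127.7, 256.1]
eef_rot: [-1.757, 1.571, -2.417]
wrist_force: [0.1, -0.3, 0.6]
finger_gap: 64.4
red_flashlight_mid 0.84 [132. 274.] z 39.5 [425.9 -87.5] 1.834 [19. 27.] med [426.8 -82.8  38.1]
orange_buckle_mid 0.72 [318. 166.] z 28.5 [460.5 189.3] 1.562 [29. 62.] med [459.3 186.3  26.8]
white_buckle_mid 0.66 [185. 299.] z 22.2 [501.2 -60.6] 0.001 [ 9. 17.] med [499.8 -57.7  18.7]
dispenser_mid 0.85 [474. 260.] z 86.6 [680.4 279.8] 0.304 [20. 41.] med [675.7 277.2  85.8]
dispenser_mid 0.75 [252. 220.] z 71.5 [461.2  91.1] 3.086 [29. 29.] med [460.3  91.8  70.7]
green board [460.2 141.2] 1.58 [149. 198.]
   patch [460.2 191. ] 1.583 [38. 74.]
   patch [467.2  86.4] 2.496 [51. 67.]
blue board [411.8 -80.9] 1.595 [39. 91.]
TOP
red_flashlight_mid 0.89 [305. 239.] z 39.9 [ 429.4 -133.8] 1.577 [ 26. 120.] med [ 428.7 -132.8   35.7]
orange_buckle_mid 0.63 [303. 237.] z 39.8 [ 429.4 -134.4] 1.577 [ 26. 121.] med [ 428.7 -134.3   35.7]
white_buckle_mid 0.52 [287. 210.] z 29.3 [508.1 -85.9] 1.574 [28. 60.] med [508.1 -93.   26. ]
white_buckle_mid 0.33 [318. 207.] z 34.1 [ 506.6 -180.1] 1.462 [45. 47.] med [ 507.2 -180.    30.7]
wax_tin_mid 0.7 [317. 204.] z 34.2 [ 507.8 -181.9] 1.462 [48. 51.] med [ 507.9 -181.2   30.7]
dispenser_mid 0.91 [155. 166.] z 87.7 [684.4 271.7] 2.926 [39. 40.] med [684.1 271.4  85.1]
dispenser_mid 0.69 [223. 232.] z 73.2 [462.7  91.7] 3.077 [26. 27.] med [462.2  91.3  70.6]
grey_flashlight_mid 0.81 [398. 218.] z 31.2 [ 459.9 -389. ] 1.447 [ 24. 121.] med [ 459.  -391.7   27.1]
key_dish_mid 0.58 [305. 157.] z 22.8 [ 664.4 -153.6] 0.392 [82. 88.] med [ 670.8 -160.4   19.7]
```

View pics/f7.png

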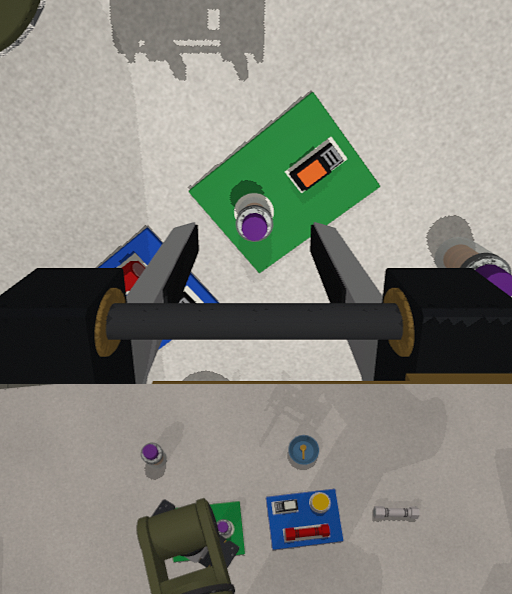

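All five things stand on their patches (dispenser (254,225), orange buckle (316,166), and the blue kit at (305,520) in the lower view). The dish and grey flashlight have not moved.

```bash
python3 -c "
from h import *
print(manip.sign_off())"
```

```text
the job is handed in; nothing more can be done
None
```

I made up both kits and handed the job in at about 49 s on the robot's clock. `sign_off()` gives no verdict, so I can't confirm a pass.

| Thing | Board | Offset of centre from its patch in my last checks |
|---|---|---|
| Red flashlight | blue | within about 2 mm |
| White-patch buckle | blue | within about 3 mm |
| Wax tin | blue | within about 2 mm |
| Small dispenser | green | within about 2 mm |
| Orange-patch buckle | green | within about 2 mm |

- **Heights and alignment:** Top heights fit things lying flat on the 8 mm boards. The flashlight and buckles lie along their patches within about 0.03 rad. The dispenser stayed upright throughout.
- **Bystanders:** The grey flashlight and key dish were within about 5 mm of where I first saw them, which is within the measuring noise.
- **Contact:** The arm was raised clear before I handed in, and the wrist force stayed near zero whenever I read it.

**Checks that disagreed:**
- The scene camera put things about 15 mm away from where the top and wrist cameras did. I relied on those two, which agreed to within a few mm, and every grasp confirmed them.
- The part-finding networks missed a few things or gave wrong labels. In the last top view, for example, the red flashlight was also reported as the orange buckle. I checked these against the pictures and sizes.

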